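# Nest the finished tumblers without wedging them

## Robot

A 6-joint arm with a two-finger parallel gripper is mounted at the origin on the work surface. World frame = base frame: x ahead of the robot, y to its left, z up, the work surface at z = 0. Lengths are in m, angles in degrees, forces in N, time in s.
With the tool pointing down it reaches from about 0.3 to 0.75 m from the base axis. Payload 8.5 kg.
Tool frame: the origin (TCP) lies at the very end of the fingers, on their centre line; the grasp point (between the pads) lies 19 mm behind it; z points along the fingers, y is the line along which they close (so a half turn about z gives the same grasp; the last joint's range is limited). The gripper opens to 88 mm and grips with 3 to 60 N. Pads are 18 mm wide; open, the fingers measure 123 mm over their backs; the gripper's body (75 mm by 187 mm) begins 45 mm behind the grasp point.
Start: joints at [58.539, 21.807, 74.336, -0, 83.858, -12.336], TCP at [0.18, 0.52, 0.204] pointing down, gripper open.
Joint ranges: [-178.18, 178.18], [-50.72, 133.34], [12.68, 142.11], [-81.47, 261.47], [9.98, 163.14], [-165.26, 165.26]. Speed limits (degrees/s): [136.94, 136.94, 180, 180, 180, 180].

## Interface

Orientations are given as a 3x3 rotation matrix whose columns are the frame's x, y, z axes.
In Python, from bench import read_state, read_camera, job_done gives the robot as it stands.
- The arm moves only by the tool drive_tool, never from a script. Its arguments are lists of equal length, an entry for each row: "xyz": the shift along the world's x, y, z in mm, a list of three; "turn": the turn about the world's z in degrees; "hand": the finger opening in mm, from 0 to 88.1. A call has 1 to 8 rows; each row is the pose to reach, as a shift and turn from the pose commanded when the call began; what a row does not reach only later rows make up. A row lasts 1/8 s, in which the tool goes at most 62.5 mm and 10.7 degrees, less where a joint would pass 70% of its speed; a pose out of reach is approached as far as the arm can. A call with a gripper value outside its range is refused whole. The fingers move at their own pace and stop on an object; "squeeze" is the grip in N (left out, the last holds). Time passes only in rows, so rows that repeat a pose let the fingers close. It gives the time, the measured TCP pose, the force, the opening and the grip force at its end, in the units of the state.
- read_state(): the state, without advancing time (a new reading comes with each control period).
- read_camera(name): name is "scene" or "top"; returns a dict with "img" (384x512x3 uint8, red, green, blue), "mtx" (3x3 intrinsics, pixels), "k1" (the pictures are not rectified: a ray, as slopes to the right and down, at radius r is drawn at 1 + k1 r^2 times it, then the intrinsics apply), "origin" and "orientation" of the camera in the world. Camera axes: x right, y up, looking along -z (the intrinsics and any distortion apply to the point x, -y, -z); pixel columns grow to the right and rows downward; lengths in m; the calibration is good to about 2 mm. A picture is of the moment at which its call begins. There is no depth.
- job_done(): hands the job in; it is judged then, once.
The state is a dict: "time_s": time; "joints": joint angles; "qvel": joint speeds; "joint_efforts": joint torques, N m; "position": TCP position; "orientation": TCP orientation; "ft_force": force on the tool from outside, world axes, zero at the start; "moment": the same for the moment, N m; "width": finger opening in m; "gripper_force": force on a finger pad.
Only numpy, scipy, OpenCV 4.12 (cv2) and the standard library are available. Lean on these libraries where they do the work, as an engineer would, in place of code of your own. Each camera call takes 0.05 s, during which the arm holds its last target. There are 200 camera calls.

## Task

Nest the three glass tumblers into one upright stack on the cork mat, where the amber one stands. First lower the blue tumbler into the amber one, settle it lightly and let go; next stand the green tumbler, which is lying on its side, up on its foot on its white board and let go of it; last, take the green one again and lower it into the blue one. Lower them gently in the hand, do not drop or press them in so that they wedge, and do not knock over or push about the jars, the mould or the canister.

Things in the scene. Friction and masses are not known exactly. Their poses are not given: they have to be found in the camera images.
- amber_centre (a point): amber-orange glass tumbler standing mouth up on the cork mat: 115 mm tall, tapering from 62 mm across the rim to 39 mm at the bottom (the foot is a disc 41 mm across, 8 mm high); wall 3 mm, mouth 55 mm across inside; about 0.22 kg. Point: on its axis half-way up, 57.5 mm above its underside; z runs from foot to mouth.
- blue_centre (a point): blue glass tumbler of the same shape, size and weight as the amber one, with the same point and z axis (foot to mouth). Stands mouth up in the shallow tray. When one tumbler rests in another of the three, the tapers meet when the inner one stands about 40 mm higher than the outer one; they are centred only in the last few mm.
- green_centre (a point): green glass tumbler of the same shape, size and weight as the amber one, with the same point and z axis (foot to mouth). Starts lying on its side on the white board, resting on foot edge and rim, so its axis rises 5 degrees towards the mouth and its centre is about 26 mm above the board; flats on the glass keep it from rolling.
- mat_top (a point): centre of the top of the fixed cork mat, 130 mm (x) by 190 mm (y), 6 mm thick; z up.
- board_top (a point): centre of the top of the fixed round white heat-proof board, 190 mm across, 8 mm thick; z up.
- tray_top (a point): centre of the floor of the fixed shallow metal tray, 160 mm (x) by 200 mm (y), floor 3 mm above the bench, rim 14 mm above the bench; z up.
- jar_violet_centre (a point): violet colour jar with a steel lid, 52 mm across and 80 mm tall, standing on the mat beside the amber tumbler; point on its axis half-way up.
- jar_teal_centre (a point): teal colour jar with a steel lid, 52 mm across and 80 mm tall, standing in the tray close beside the blue tumbler; point on its axis half-way up.
- mould_centre (a point): brass ribbed mould, 76 mm across and 75 mm tall, standing on the bench; point on its axis half-way up.
- canister_centre (a point): steel canister with a red cap, 72 mm across and 165 mm tall, standing on the bench; point on its axis half-way up.
Mind the look-alikes: they are no part of the job. There is more than one size of the part that bears green_centre; the job needs the largest.

How it is judged:
By the outcome, as a careful person would: the job done as asked, in the order asked, and still so for the second after the job is handed in, with the robot touching nothing.
It also fails if it takes over 72 s, if anything falls off the work surface, if the arm or the gripper's body presses on something with over 40 N, if the wrist force passes 120 N, or if a joint passes its speed limit or range.

## Working session

There is one attempt and no reset: what is moved stays moved. The work goes in short steps, Python scripts to look and compute and a tool call to move; the robot and the scene stay as the last step left them, time stands still between calls to the robot, and variables do not carry over. Pictures are saved under pics/ and viewed, at most 10 in all, crops included, and the job is handed in when it is done.

Besides the shell and the picture viewer there is one more tool, called after "Emit:" as name([rows], argument=value, ...), one row to a line, values as JSON. drive_tool: Moves the arm, as the interface text tells. Its arguments: {"type":"object","properties":{"xyz":{"type":"array"},"turn":{"type":"array"},"hand":{"type":"array"},"squeeze":{"type":"number"}},"required":["xyz","turn","hand"]}

```bash
mkdir -p pics; cat > h.py <<'E'
import numpy as np, cv2
from bench import read_state, read_camera, job_done
def snap(n,f,crop=None,s=1.5):
    c=read_camera(n); im=c['img'][:,:,::-1]
    if crop: x0,y0,x1,y1=crop; im=im[y0:y1,x0:x1]
    cv2.imwrite('pics/'+f,cv2.resize(im,None,fx=s,fy=s,interpolation=cv2.INTER_CUBIC)); return c
def proj(c,p):
    q=np.array(c['orientation']).T@(np.array(p,float)-np.array(c['origin']))
    a=np.array([q[0],-q[1]])/-q[2]; a=a*(1+c['k1']*(a@a)); m=np.array(c['mtx'])
    return m[:2,:2]@a+m[:2,2]
def ray(c,u,v):
    m=np.array(c['mtx']); d=np.linalg.inv(m)@[u,v,1]; d=d[:2]; a=d.copy()
    for _ in range(30): a=d/(1+c['k1']*(a@a))
    return np.array(c['orientation'])@[a[0],-a[1],-1]
def at(c,u,v,z):
    r=ray(c,u,v); o=np.array(c['origin']); return o+r*(z-o[2])/r[2]
E
python3 - <<'E'
from h import *
for n in('scene','top'):
    c=snap(n,n+'0.png'); print(n,np.round(c['mtx'],1).tolist(),c['k1'],np.round(c['origin'],3),np.round(c['orientation'],3).tolist())
s=read_state(); print(s['time_s'],s['position'],np.round(s['orientation'],3).tolist(),s['width'])
E
```

```text
scene [[455.2, 0.0, 263.8], [0.0, 455.2, 194.5], [0.0, 0.0, 1.0]] -0.06700252079599273 [ 1.189 -0.851  0.899] [[0.825, -0.325, 0.463], [0.565, 0.503, -0.654], [-0.021, 0.801, 0.599]]
top [[392.0, 0.0, 259.8], [0.0, 392.0, 195.0], [0.0, 0.0, 1.0]] -0.10147970811447111 [0.489 0.033 1.085] [[0.005, 0.996, -0.084], [-1.0, 0.004, -0.006], [-0.005, 0.084, 0.996]]
0.1 [0.18004473 0.51939523 0.20302987] [[-0.945, 0.328, -0.001], [0.328, 0.945, -0.001], [0.0, -0.001, -1.0]] 0.08828569252984571
```

View pics/scene0.png

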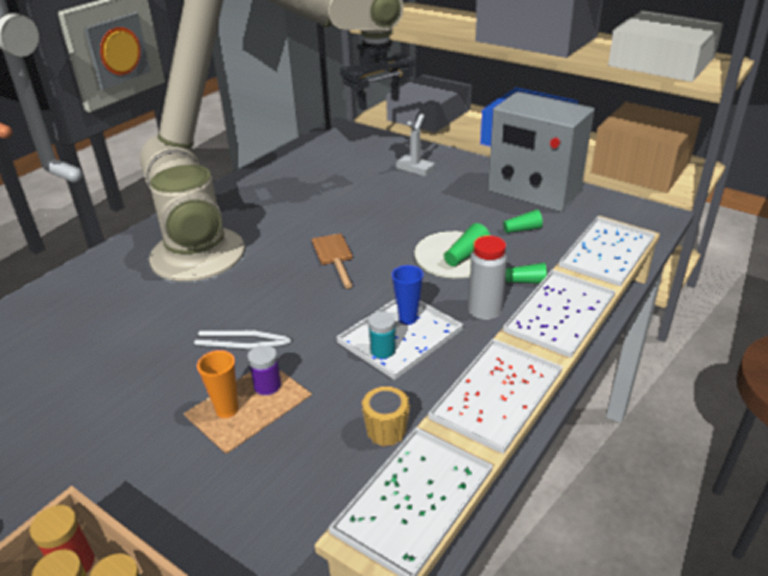

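View pics/top0.png

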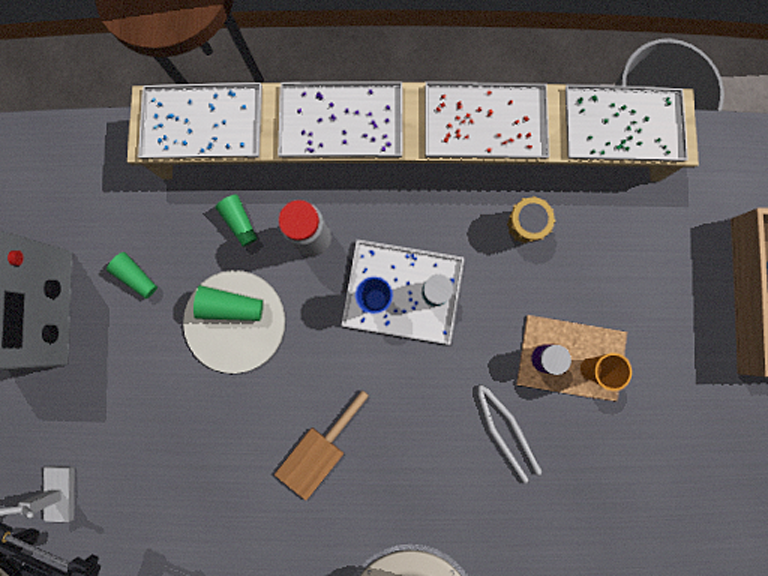

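The scene view shows everything in place. In the top view (x up, y left), green lies on the board with its mouth to the left at (196,303) and its foot to the right at (262,310). Blue is at (373,295) and amber at (613,372). Next I need enlarged crops.

```bash
python3 - <<'E'
from h import *
snap('top','t1.png',(110,115,310,260),4)
snap('top','t2.png',(300,115,440,275),3.7)
E
```

```text
(no output)
```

View pics/t1.png

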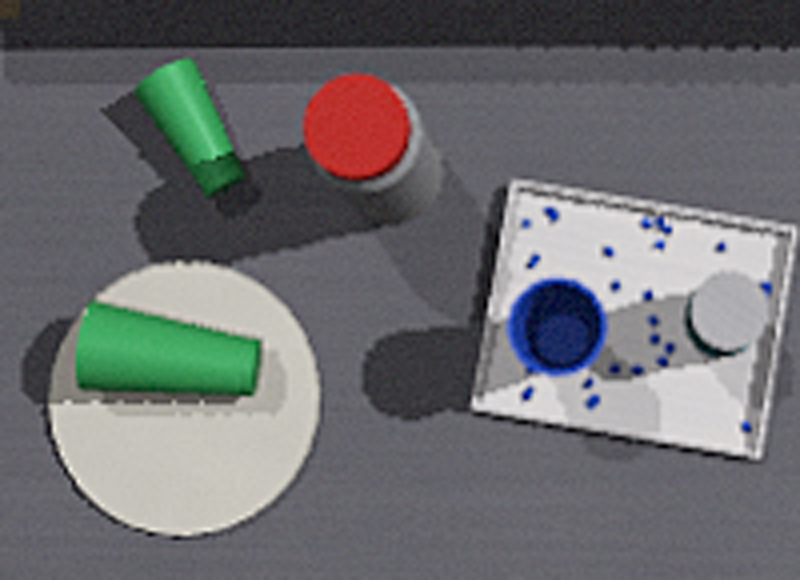

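View pics/t2.png

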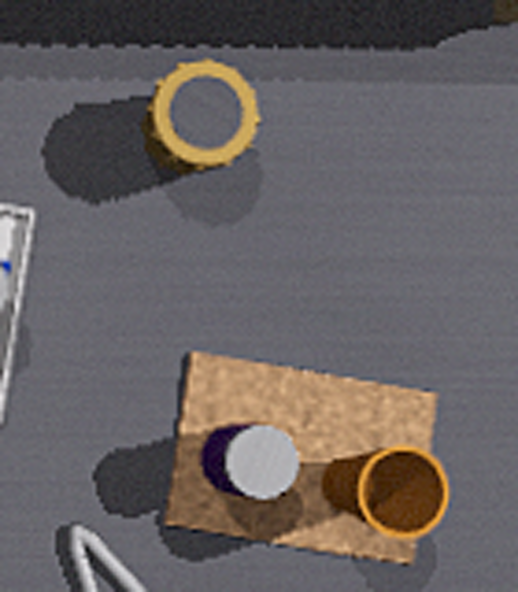

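Crop 1 shows the blue rim centre at (557,326), the teal lid at (728,313) and the canister cap at (357,126). Green's mouth is at (86,347), its foot at (257,368), and the board centre is at (184,398). Crop 2 shows the amber rim at (403,492), the violet lid at (262,461) and the mould at (205,114).

```bash
cat >> h.py <<'E'
from scipy.optimize import minimize
HUE={'blue':(110,128),'amber':(9,19),'green':(50,75)}
def mask(c,k):
    h=cv2.cvtColor(c['img'],cv2.COLOR_RGB2HSV); lo,hi=HUE[k]
    return cv2.inRange(h,(lo,150,50),(hi,255,255))
def hull(c,cen,ax,S=8):
    ax=np.array(ax)/np.linalg.norm(ax); u=np.cross(ax,[.3,.9,.1]); u/=np.linalg.norm(u); w=np.cross(ax,u); t=np.linspace(0,2*np.pi,40)[:,None]
    P=np.vstack([np.array(cen)+ax*h+r*(np.cos(t)*u+np.sin(t)*w) for h,r in((.0575,.031),(-.0575,.0205))])
    p=cv2.convexHull(np.float32([proj(c,q) for q in P])); return p
def fit(cams,k,cen0,axf,x0,z=None):
    ms=[]
    for c in cams:
        m=mask(c,k); p=hull(c,cen0,axf(x0)); x,y,w,h=cv2.boundingRect(p); R=np.zeros_like(m); R[y-6:y+h+6,x-6:x+w+6]=1; ms.append(m*R>0)
    def cost(v):
        s=0
        for c,m in zip(cams,ms):
            o=np.zeros((384*4,512*4),np.uint8); p=hull(c,np.array(cen0)+np.r_[v[:2]/1000,0],axf(v))
            cv2.fillConvexPoly(o,np.int32(np.round(((p+.5)*4-.5)*16)),255,shift=4); o=cv2.resize(o,(512,384),interpolation=cv2.INTER_AREA)/255.
            s+=abs(o-m).sum()/m.sum()
        return s
    sx=np.vstack([x0]+[np.array(x0)+6*e for e in np.eye(len(x0))])
    r=minimize(cost,x0,method='Nelder-Mead',options=dict(initial_simplex=sx,xatol=.05,fatol=1e-5)); return np.array(cen0)+np.r_[r.x[:2]/1000,0],r.x,r.fun
E
python3 - <<'E'
from h import *
T=read_camera('top');S=read_camera('scene')
A=lambda u,v:(110+(u+.5)/4-.5,115+(v+.5)/4-.5)
B=lambda u,v:(300+(u+.5)/3.7-.5,115+(v+.5)/3.7-.5)
for n,p,z in(('can',A(357,126),.165),('teal',A(728,313),.083),('board',A(184,398),.008),('violet',B(262,461),.086),('mould',B(205,114),.075)): print(n,np.round(at(T,*p,z),4))
up=lambda v:np.array([0,0,1])
for k,p,z in(('blue',A(557,326),.118),('amber',B(403,492),.121)):
    q=at(T,*p,z); q[2]-=.0575; print(k,np.round(q,4))
    for cs in([T],[S],[T,S]):
        r=fit(cs,k,q,up,[0.,0]); print(np.round(r[0],4),round(r[2],3))
m=at(T,*A(86,347),.039);f=at(T,*A(257,368),.029);print('green',m,f)
y0=np.degrees(np.arctan2(*(m-f)[1::-1])); q=(m+f)/2; q[2]=.034
ax=lambda v:np.array([np.cos(np.radians(5))*np.cos(np.radians(v[2])),np.cos(np.radians(5))*np.sin(np.radians(v[2])),np.sin(np.radians(5))])
for cs in([T],[T,S]):
    r=fit(cs,'green',q,ax,[0.,0,y0]); print(np.round(r[0],4),r[1][2],r[2])
E
```

```text
can [0.684  0.1842 0.165 ]
teal [ 0.58   -0.0434  0.083 ]
board [0.5261 0.3272 0.008 ]
violet [ 0.4617 -0.2449  0.086 ]
mould [ 0.7068 -0.2117  0.075 ]
blue [0.5683 0.0652 0.0605]
[0.5678 0.0649 0.0605] 0.249
[0.5663 0.0676 0.0605] 0.135
[0.5678 0.0653 0.0605] 0.387
amber [ 0.4416 -0.3311  0.0635]
[ 0.4417 -0.3313  0.0635] 0.062
[ 0.442  -0.3319  0.0635] 0.059
[ 0.4417 -0.3314  0.0635] 0.125
green [0.5591071  0.38720416 0.039     ] [0.54610072 0.27169669 0.029     ]
[0.5542 0.3299 0.034 ] 83.45028376607098 0.2550354609929078
[0.5536 0.3305 0.034 ] 84.77336303789475 0.8406919902984873
```

Emit:
drive_tool([
  [48, -57, 0],
  [97, -114, 0],
  [145, -170, 0],
  [193, -227, 0],
  [242, -284, 0],
  [290, -340, 0],
  [338, -397, 0],
  [387, -454, 0],
], turn=[-9, -18, -27, -36, -45, -54, -63, -71], hand=[85, 85, 85, 85, 85, 85, 85, 85], squeeze=8)

```text
time_s: 1.3
position: [0.5056, 0.1372, 0.2037]
orientation: [[0.007, 1.0, 0.0], [1.0, -0.007, 0.0], [0.0, 0.0, -1.0]]
ft_force: [1.0, 0.5, 0.4]
width: 0.0849
gripper_force: 0.0
```

Emit:
drive_tool([
  [0, 0, 0],
  [0, 0, 0],
], turn=[0, 0], hand=[85, 85])

```text
time_s: 1.55
position: [0.5041, 0.1393, 0.2034]
orientation: [[0.002, 1.0, -0.001], [1.0, -0.002, 0.0], [0.0, -0.001, -1.0]]
ft_force: [0.4, 0.5, 0.8]
width: 0.0852
gripper_force: 0.0
```

Emit:
drive_tool([
  [32, -37, 0],
  [63, -73, 0],
  [63, -73, 0],
  [63, -73, -40],
  [63, -73, -80],
  [63, -73, -105],
  [63, -73, -116],
  [63, -73, -116],
], turn=[0, 0, 0, 0, 0, 0, 0, 0], hand=[85, 85, 85, 85, 85, 85, 85, 85])

```text
time_s: 2.55
position: [0.567, 0.0671, 0.0878]
orientation: [[0.001, 1.0, -0.0], [1.0, -0.001, 0.0], [0.0, -0.0, -1.0]]
ft_force: [0.9, 0.6, 0.3]
width: 0.0846
gripper_force: 0.0
```

```bash
python3 - <<'E'
from h import *
s=read_state();print(s['position'],s['ft_force'])
snap('scene','s2.png',(190,110,360,260),4.5)
E
```

```text
[0.56703777 0.06709713 0.08783786] [0.87944961 0.63839465 0.313247  ]
```

View pics/s2.png

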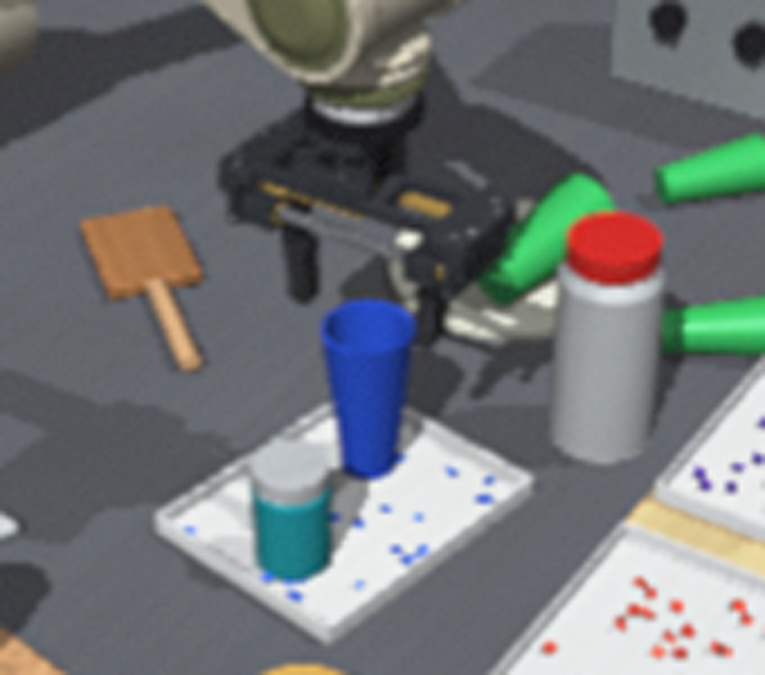

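The picture shows the fingers either side of the blue rim, but their tips sit at the rim's height (300,300)/(430,340). That is higher than I expected, so I'll check by projection.

```bash
python3 - <<'E'
from h import *
c=read_camera('scene')
f=lambda p:np.round((proj(c,p)-[190,110]+.5)*4.5)
print('tcp',f([.567,.067,.088]),'fing',f([.517,.067,.088]),f([.617,.067,.088]),'rim',f([.567,.066,.118]),'foot',f([.567,.066,.003]), f([.567,.12,.088]))
T=read_camera('top');cv2.imwrite('pics/t3.png',cv2.resize(T['img'][130:250,190:310,::-1],None,fx=4,fy=4))
E
```

```text
tcp [368. 361.] fing [307. 337.] [431. 385.] rim [367. 325.] foot [369. 460.] [411. 323.]
```

View pics/t3.png

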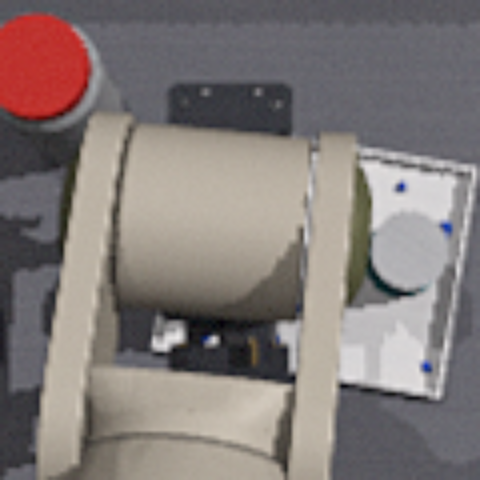

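```bash
python3 - <<'E'
from h import *
s=read_state();print(s['time_s'],s['position'],s['joints'])
snap('scene','s4.png',(220,130,320,220),6)
E
```

```text
2.7 [0.56791378 0.06639586 0.08875959] [-5.19169582e+00  2.99433190e+01  8.09779421e+01  2.79531689e-03
  6.89595539e+01 -5.09939080e+00]
```

View pics/s4.png

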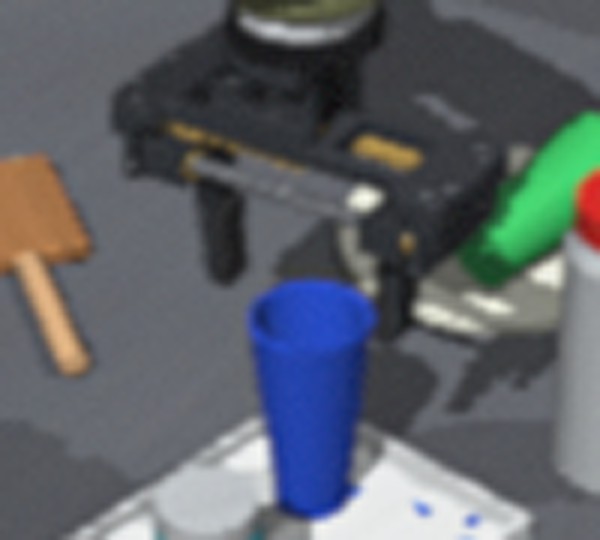

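The picture still shows the fingertips about 8 px higher than projected: left (225,282), right (395,340). The body's lower corners are at about (125,175) and (395,262). I'll test different height hypotheses.

```bash
python3 - <<'E'
from h import *
c=read_camera('scene')
f=lambda p:np.round((proj(c,p)-[220,130]+.5)*6).tolist()
for dy,dz in((0,0),(0,.03),(.03,.0),(.05,0)):
    z=.088+dz;y=.0665+dy
    print(dy,dz,'tips',f([.512,y,z]),f([.622,y,z]),'body',[f([.567+a,y+b,z+.064]) for a in(-.0935,.0935) for b in(-.0375,.0375)],'flange',f([.567,y,z+.2]))
E
```

```text
0 0 tips [221.0, 327.0] [403.0, 397.0] body [[110.0, 235.0], [198.0, 167.0], [432.0, 355.0], [513.0, 278.0]] flange [305.0, 11.0]
0 0.03 tips [219.0, 279.0] [404.0, 348.0] body [[107.0, 184.0], [196.0, 116.0], [433.0, 302.0], [515.0, 226.0]] flange [305.0, -48.0]
0.03 0.0 tips [254.0, 299.0] [435.0, 367.0] body [[146.0, 207.0], [231.0, 141.0], [465.0, 323.0], [544.0, 249.0]] flange [341.0, -16.0]
0.05 0 tips [276.0, 281.0] [456.0, 347.0] body [[169.0, 189.0], [253.0, 124.0], [487.0, 303.0], [564.0, 230.0]] flange [364.0, -33.0]
```

```bash
python3 - <<'E'
from h import *
c=read_camera('scene')
R=np.array([.328,.945,0]);P=np.array([.18,.5195,.203])
for dz in(0,.03): print(dz,[np.round(proj(c,P+s*.055*R+[0,0,dz])).tolist() for s in(-1,1)])
im=cv2.imread('pics/scene0.png'); cv2.imwrite('pics/s0c.png',cv2.resize(im[30:150,310:440],None,fx=4,fy=4))
E
```

```text
0 [[241.0, 81.0], [264.0, 74.0]]
0.03 [[241.0, 74.0], [264.0, 67.0]]
```

View pics/s0c.png

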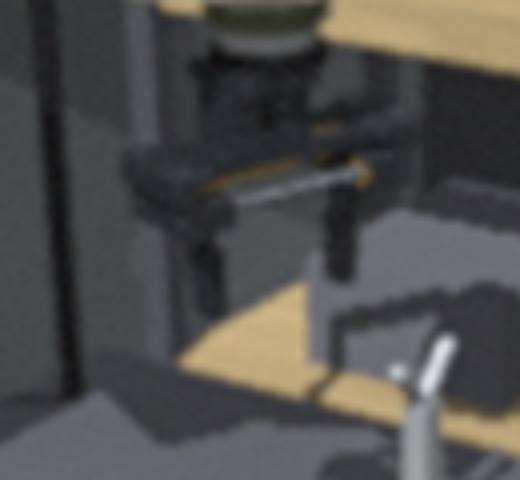

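The start picture agrees: the tips at about (242,73) and (263,67) match a hand 30 mm higher than reported. So the real fingertip height is roughly the reported z plus 31 mm. I'll lower onto blue with that in mind, which is safe under either hypothesis.

Emit:
drive_tool([
  [0, 0, -10],
  [0, 0, -20],
  [0, 0, -28],
  [0, 0, -28],
  [0, 0, -28],
  [0, 0, -28],
  [0, 0, -28],
  [0, 0, -28],
], turn=[0, 0, 0, 0, 0, 0, 0, 0], hand=[85, 85, 85, 85, 70, 55, 50, 50], squeeze=12)

```text
time_s: 3.85
position: [0.5677, 0.066, 0.0598]
orientation: [[0.002, 1.0, 0.001], [1.0, -0.002, -0.0], [-0.0, 0.001, -1.0]]
ft_force: [0.3, -0.1, 1.7]
width: 0.0604
gripper_force: 11.9
```

```bash
python3 - <<'E'
from h import *
s=read_state();print(s['position'],s['width'],s['gripper_force'],s['ft_force'])
snap('scene','s5.png',(225,130,315,220),6)
E
```

```text
[0.56771401 0.06602957 0.05983096] 0.06038908853021692 11.86746692461547 [ 0.26443572 -0.1386452   1.66321727]
```

View pics/s5.png

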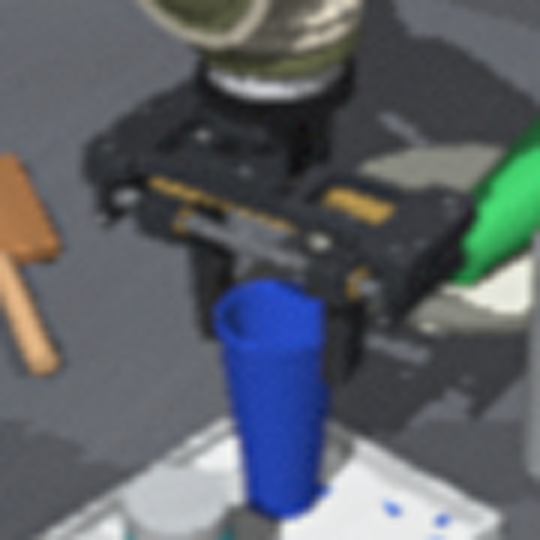

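Blue is gripped: the width of 60.4 mm puts the pads about 8 mm below the rim, so the tips are about 27 mm below it. Now lift and carry.

Emit:
drive_tool([
  [0, 0, 10],
  [0, 0, 30],
  [0, 0, 60],
  [0, 0, 90],
  [0, 0, 120],
  [0, 0, 142],
  [-10, -30, 142],
  [-25, -80, 142],
], turn=[0, 0, 0, 0, 0, 0, 0, 0], hand=[50, 50, 50, 50, 50, 50, 50, 50])

```text
time_s: 4.9
position: [0.5421, -0.0138, 0.202]
orientation: [[-0.0, 1.0, 0.0], [1.0, 0.0, 0.0], [0.0, 0.0, -1.0]]
ft_force: [0.1, -1.5, -3.5]
width: 0.0601
gripper_force: 12.0
```

Emit:
drive_tool([
  [-15, -50, 0],
  [-31, -100, 0],
  [-47, -150, 0],
  [-63, -200, 0],
  [-79, -250, 0],
  [-93, -290, 0],
  [-101, -315, 0],
  [-101, -317, 0],
], turn=[0, 0, 0, 0, 0, 0, 0, 0], hand=[50, 50, 50, 50, 50, 50, 50, 50])

```text
time_s: 5.9
position: [0.4408, -0.3321, 0.2016]
orientation: [[0.005, 1.0, -0.0], [1.0, -0.005, 0.0], [0.0, -0.0, -1.0]]
ft_force: [0.5, 0.8, -2.4]
width: 0.0603
gripper_force: 12.0
```

Emit:
drive_tool([
  [0, 0, 0],
  [0, 0, 0],
  [0, 0, 0],
], turn=[0, 0, 0], hand=[50, 50, 50])

```text
time_s: 6.28
position: [0.4418, -0.3302, 0.2017]
orientation: [[0.001, 1.0, 0.0], [1.0, -0.001, -0.0], [-0.0, 0.0, -1.0]]
ft_force: [0.4, 0.0, -1.8]
width: 0.0606
gripper_force: 12.0
```

```bash
python3 - <<'E'
from h import *
s=read_state();p=np.array(s['position']);print(p,s['width'],s['gripper_force'],s['ft_force'])
T=read_camera('top');S=read_camera('scene')
up=lambda v:np.array([v[2]/100,v[3]/100,1]); q=p+[0,0,.031-.085+.0575-.0+.0]; 
q=np.array([p[0],p[1],p[2]-.060+.0605])
print(fit([S],'blue',q,up,[0.,0,0,0]), fit([S],'blue',q,lambda v:np.array([0,0,1]),[0.,0]))
u0=lambda v:np.array([0,0,1])
for cs in([S],[T],): print('amber',fit(cs,'amber',[.4418,-.3315,.0635],u0,[0.,0]), mask(T,'amber').sum()/255)
E
```

```text
[ 0.4417834  -0.33019351  0.20169912] 0.06064226155110111 12.042709931373281 [ 0.39101989  0.00696926 -1.78894805]
(array([ 0.44171844, -0.33595034,  0.20219912]), array([ -0.0649585 ,  -5.75682767,  12.57367512, -16.34401268]), np.float64(0.35174942704354467)) (array([ 0.43860214, -0.33076032,  0.20219912]), array([-3.18126619, -0.56680655]), np.float64(0.3778660555131143))
amber (array([ 0.44311104, -0.33235107,  0.0635    ]), array([ 1.31103516, -0.85107422]), np.float64(0.17138023836985775)) 1938.0
amber (array([ 0.44211234, -0.3300114 ,  0.0635    ]), array([0.31234013, 1.48860017]), np.float64(0.7694453182342456)) 1938.0
```

Emit:
drive_tool([
  [0, -1, -10],
  [0, -1, -22],
  [0, -1, -34],
  [0, -1, -46],
  [0, -1, -58],
  [0, -1, -70],
  [0, -1, -80],
  [0, -1, -84],
], turn=[0, 0, 0, 0, 0, 0, 0, 0], hand=[50, 50, 50, 50, 50, 50, 50, 50])

```text
time_s: 7.38
position: [0.4414, -0.3318, 0.1168]
orientation: [[0.002, 1.0, -0.0], [1.0, -0.002, 0.001], [0.001, -0.0, -1.0]]
ft_force: [-0.6, 0.3, -1.5]
width: 0.0604
gripper_force: 12.0
```

Emit:
drive_tool([
  [0, 0, -2],
  [0, 0, -4],
  [0, 0, -6],
  [0, 0, -8],
  [0, 0, -9],
  [0, 0, -10],
  [0, 0, -11],
  [0, 0, -11],
], turn=[0, 0, 0, 0, 0, 0, 0, 0], hand=[50, 50, 50, 50, 50, 50, 50, 50])

```text
time_s: 8.38
position: [0.4415, -0.3319, 0.1064]
orientation: [[0.002, 1.0, -0.0], [1.0, -0.002, 0.0], [0.0, -0.0, -1.0]]
ft_force: [-0.1, 0.4, -2.1]
width: 0.0602
gripper_force: 12.1
```

Emit:
drive_tool([
  [0, 0, -0.5],
  [0, 0, -1],
  [0, 0, -1.5],
  [0, 0, -2],
  [0, 0, -2.5],
  [0, 0, -2.5],
], turn=[0, 0, 0, 0, 0, 0], hand=[50, 50, 50, 50, 50, 50])

```text
time_s: 9.12
position: [0.4415, -0.332, 0.1041]
orientation: [[0.002, 1.0, 0.0], [1.0, -0.002, -0.0], [-0.0, 0.0, -1.0]]
ft_force: [1.3, 0.3, -1.2]
width: 0.0606
gripper_force: 12.0
```

Emit:
drive_tool([
  [0, 0, -0.5],
  [0, 0, -1],
  [0, 0, -1],
], turn=[0, 0, 0], hand=[50, 50, 50])

```text
time_s: 9.5
position: [0.4416, -0.3321, 0.1034]
orientation: [[0.002, 1.0, 0.0], [1.0, -0.002, -0.001], [-0.001, 0.0, -1.0]]
ft_force: [0.1, 0.9, 3.3]
width: 0.0602
gripper_force: 11.7
```

Contact is at the expected height (z = 103). Release and retreat upward.

Emit:
drive_tool([
  [0, 0, 0],
  [0, 0, 0],
  [0, 0, 0],
  [0, 0, 0],
  [0, 0, 0],
  [0, 0, 20],
  [0, 0, 50],
  [0, 0, 90],
], turn=[0, 0, 0, 0, 0, 0, 0, 0], hand=[63, 67, 74, 82, 82, 82, 82, 82])

```text
time_s: 10.5
position: [0.4412, -0.3316, 0.1935]
orientation: [[0.002, 1.0, -0.001], [1.0, -0.002, 0.001], [0.001, -0.001, -1.0]]
ft_force: [0.7, -0.4, -0.1]
width: 0.082
gripper_force: 0.0
```

Emit:
drive_tool([
  [0, 50, 15],
  [0, 105, 15],
  [0, 165, 15],
  [0, 220, 15],
  [0, 275, 15],
  [10, 330, 15],
  [25, 380, 15],
  [40, 430, 15],
], turn=[0, 0, 0, 0, 0, 0, 0, 0], hand=[82, 82, 82, 82, 82, 82, 82, 82])

```text
time_s: 11.5
position: [0.4817, 0.0998, 0.2083]
orientation: [[0.002, 1.0, 0.001], [1.0, -0.002, -0.0], [-0.0, 0.001, -1.0]]
ft_force: [0.8, -1.2, 0.1]
width: 0.0819
gripper_force: 0.0
```

```bash
python3 - <<'E'
from h import *
s=read_state();print(s['time_s'],s['position'],s['width'])
T=read_camera('top');S=read_camera('scene')
u0=lambda v:np.array([0,0,1]); ut=lambda v:np.array([v[2]/100,v[3]/100,1])
for cs in([S],[T],[T,S]):
    r=fit(cs,'blue',[.4418,-.3315,.1035],ut,[0.,0,0,0]);print('blue',np.round(r[0],4),np.round(r[1],1),round(r[2],3))
r=fit([S],'blue',[.4418,-.3315,.1035],u0,[0.,0]);print(r)
m=np.argwhere(mask(S,'blue')[200:300,100:200]);print(m.min(0)+[200,100],m.max(0)+[200,100])
print(hull(S,[.4418,-.3315,.1035],[0,0,1]).reshape(-1,2).min(0),hull(S,[.4418,-.3315,.1035],[0,0,1]).reshape(-1,2).max(0), hull(S,[.4418,-.3315,.0635],[0,0,1]).reshape(-1,2).min(0))
E
```

```text
11.5 [0.48168703 0.09983314 0.20825514] 0.08186358678855082
blue [ 0.391  -0.3034  0.1035] [-50.8  28.1 137.6 -74.3] 0.107
blue [ 0.4426 -0.342   0.1035] [  0.8 -10.5  -1.9  20.1] 0.203
blue [ 0.4385 -0.3396  0.1035] [-3.3 -8.1  6.9 16.6] 1.175
(array([ 0.42866932, -0.32317224,  0.1035    ]), array([-13.13068405,   8.32775804]), np.float64(0.8551441293648933))
[223 128] [247 152]
[127.801575 221.35313 ] [156.24179 267.79547] [130.97641 233.13515]
```

```bash
python3 - <<'E'
import h
from h import *
def hull2(c,cen,ax):
    ax=np.array(ax)/np.linalg.norm(ax); u=np.cross(ax,[.3,.9,.1]); u/=np.linalg.norm(u); w=np.cross(ax,u); t=np.linspace(0,2*np.pi,40)[:,None]
    P=np.vstack([np.array(cen)+ax*z+r*(np.cos(t)*u+np.sin(t)*w) for z,r in((0,.031),(-.040,.0273))])
    return cv2.convexHull(np.float32([proj(c,q) for q in P]))
h.hull=hull2; h.HUE['blue']=(100,135)
T=read_camera('top');S=read_camera('scene')
for z in(.155,.161,.167):
  for cs in([S],[T],[S,T]):
    r=fit(cs,'blue',[.4418,-.3315,z],lambda v:np.array([v[2]/100,v[3]/100,1]),[0.,0,0,0]);print(z,np.round(r[0],4),np.round(r[1],1),round(r[2],3))
m=mask(S,'blue')[215:262,122:162]
for row in m[::2]: print(''.join('#' if x else '.' for x in row))
print(hull2(S,[.4418,-.3315,.161],[0,0,1]).reshape(-1,2).round().astype(int)[::3].tolist())
E
```

```text
0.155 [ 0.4313 -0.3248  0.155 ] [-10.5   6.7 -17.1  15.9] 0.078
0.155 [ 0.4412 -0.3334  0.155 ] [-0.6 -1.9 -0.9  6.2] 0.144
0.155 [ 0.4412 -0.3331  0.155 ] [-0.6 -1.6  6.3  1.5] 0.415
0.161 [ 0.4367 -0.3286  0.161 ] [ -5.1   2.9 -17.7  18.2] 0.086
0.161 [ 0.4416 -0.3312  0.161 ] [-0.2  0.3 -1.5  5.9] 0.15
0.161 [ 0.4414 -0.3305  0.161 ] [-0.4  1.  -4.   9.3] 0.293
0.167 [ 0.4419 -0.3329  0.167 ] [  0.1  -1.4 -24.7  10.7] 0.103
0.167 [ 0.4419 -0.3286  0.167 ] [ 0.1  2.9 -1.5  7.3] 0.156
0.167 [ 0.4421 -0.3309  0.167 ] [ 0.3  0.6 -8.   4.5] 0.379
........................................
........................................
........................................
........................................
.................#########..............
...........###################..........
.........######################.........
.......########################.........
......#########################.........
.......########################.........
.......########################.........
........#######################.........
.........######################.........
...........####################.........
............##################..........
.............###############............
...............########.................
........................................
........................................
........................................
........................................
........................................
........................................
........................................
[[154, 240], [153, 244], [149, 247], [144, 248], [139, 248], [135, 247], [128, 234], [128, 230], [131, 226], [135, 223], [141, 221], [147, 222], [151, 224], [153, 227]]
```

Blue sits upright and centred at (0.4416, -0.331), with its rim at z ≈ 161, so it is fully nested. Next is green: go over its mouth end with the fingers across its axis.

Emit:
drive_tool([
  [12, 45, 0],
  [25, 90, 0],
  [38, 135, 0],
  [51, 180, 0],
  [64, 225, 0],
  [77, 270, 0],
  [77, 270, -40],
  [77, 270, -80],
], turn=[-1, -2, -3, -4, -5, -6, -6, -6], hand=[85, 85, 85, 85, 85, 85, 85, 85], squeeze=5)

```text
time_s: 12.7
position: [0.5592, 0.3668, 0.127]
orientation: [[0.108, 0.994, 0.0], [0.994, -0.108, -0.0], [-0.0, 0.0, -1.0]]
ft_force: [0.8, 0.8, 0.8]
width: 0.0849
gripper_force: 0.0
```

Emit:
drive_tool([
  [0, 0, -40],
  [0, 0, -75],
  [0, 0, -100],
  [0, 0, -120],
  [0, 0, -130],
  [0, 0, -134],
  [0, 0, -134],
], turn=[0, 0, 0, 0, 0, 0, 0], hand=[85, 85, 85, 85, 85, 85, 85])

```text
time_s: 13.58
position: [0.5589, 0.3678, -0.0055]
orientation: [[0.107, 0.994, 0.001], [0.994, -0.107, 0.0], [0.0, 0.001, -1.0]]
ft_force: [-0.7, -0.8, 1.0]
width: 0.085
gripper_force: 0.0
```

Emit:
drive_tool([
  [0, 2, -3],
  [0, 2, -6],
  [0, 2, -6],
  [0, 2, -6],
  [0, 2, -6],
  [0, 2, -6],
  [0, 2, -6],
  [0, 2, -6],
], turn=[0, 0, 0, 0, 0, 0, 0, 0], hand=[85, 85, 75, 65, 55, 50, 50, 50])

```text
time_s: 14.58
position: [0.5586, 0.3701, -0.0118]
orientation: [[0.107, 0.994, 0.0], [0.994, -0.107, 0.0], [0.0, 0.0, -1.0]]
ft_force: [-1.0, 0.8, 0.8]
width: 0.0595
gripper_force: 5.0
```

Emit:
drive_tool([
  [0, 0, 5],
  [0, -1, 10],
  [0, -3, 16],
  [0, -6, 22],
  [0, -9, 28],
  [0, -12, 34],
  [0, -16, 40],
  [0, -20, 46],
], turn=[0, 0, 0, 0, 0, 0, 0, 0], hand=[50, 50, 50, 50, 50, 50, 50, 50])

```text
time_s: 15.58
position: [0.5585, 0.3498, 0.0345]
orientation: [[0.107, 0.994, 0.0], [0.994, -0.107, -0.0], [-0.0, 0.0, -1.0]]
ft_force: [0.1, -0.1, -1.4]
width: 0.0597
gripper_force: 5.0
```

```bash
cat > g.py <<'E'
from h import *
import sys
s=read_state();p=np.array(s['position']);print(s['time_s'],p,s['width'],s['gripper_force'],np.round(s['ft_force'],2))
T=read_camera('top');S=read_camera('scene')
g=p+[0,0,.050]; th0=float(sys.argv[1]); d=.0345
# lean angle fit about the grip: axis in the plane of tool x ; v=[dx,dy,lean]
def axf(v):
    t=np.radians(v[2]); return np.array([.107*np.sin(t),.994*np.sin(t),np.cos(t)])
for cs in([S],[S,T]):
    best=min((fit(cs,'green',g-axf([0,0,t])*d,axf,[0.,0,t]) for t in(th0-12,th0+12)),key=lambda r:r[2])
    print('centre',np.round(best[0],4),'lean',round(best[1][2],1),'cost',round(best[2],3))
E
python3 g.py 45
```

```text
15.575 [0.55851294 0.34976221 0.03445631] 0.05965933748261963 5.0383379099391945 [ 0.13 -0.1  -1.45]
centre [0.5505 0.3228 0.0555] lean 42.8 cost 0.445
centre [0.5543 0.3183 0.0555] lean 45.3 cost 1.386
```

Green is pivoting in the grip as planned, leaning about 44°. Continue.

Emit:
drive_tool([
  [0, -3, 4],
  [0, -6, 8],
  [0, -9, 12],
  [0, -11, 15],
  [0, -13, 18],
  [0, -14, 20],
  [0, -14, 21],
  [0, -14, 21],
], turn=[0, 0, 0, 0, 0, 0, 0, 0], hand=[50, 50, 50, 50, 50, 50, 50, 50])

```text
time_s: 16.68
position: [0.5585, 0.3362, 0.0551]
orientation: [[0.107, 0.994, 0.0], [0.994, -0.107, 0.0], [0.0, 0.0, -1.0]]
ft_force: [0.2, -0.5, -1.6]
width: 0.0601
gripper_force: 5.0
```

```bash
python3 g.py 15
```

```text
16.675 [0.55849596 0.33616203 0.05508324] 0.06010580859633795 5.024988709679121 [ 0.21 -0.48 -1.57]
centre [0.5595 0.3097 0.0706] lean 35.8 cost 0.285
centre [0.5572 0.2931 0.0743] lean -0.4 cost 1.024
```

Green hangs free, leaning about 36° on grip friction. I'll ease the squeeze so it swings down further.

Emit:
drive_tool([
  [0, 0, 0],
  [0, 0, 0],
  [0, -6, 0],
  [0, 0, 0],
  [0, 0, 0],
  [0, 0, 0],
], turn=[0, 0, 0, 0, 0, 0], hand=[50, 50, 50, 50, 50, 50], squeeze=3)

```text
time_s: 17.52
position: [0.5584, 0.3362, 0.055]
orientation: [[0.106, 0.994, -0.0], [0.994, -0.106, -0.0], [-0.0, -0.0, -1.0]]
ft_force: [-0.1, -0.0, -0.4]
width: 0.0594
gripper_force: 3.0
```

```bash
python3 g.py 20
```

```text
17.525 [0.55842789 0.33618523 0.05497881] 0.0594105232013224 2.986138023520457 [-0.14 -0.03 -0.4 ]
centre [0.5564 0.3125 0.0708] lean 35.0 cost 0.286
centre [0.5572 0.3006 0.0708] lean -7.2 cost 1.062
```

```bash
python3 - <<'E'
from h import *
S=read_camera('scene')['img'][100:220,255:375,::-1];T=read_camera('top')['img'][150:270,90:210,::-1]
cv2.imwrite('pics/last.png',cv2.resize(np.hstack([S,T]),None,fx=3.3,fy=4.5,interpolation=cv2.INTER_CUBIC))
E
```

```text
(no output)
```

View pics/last.png

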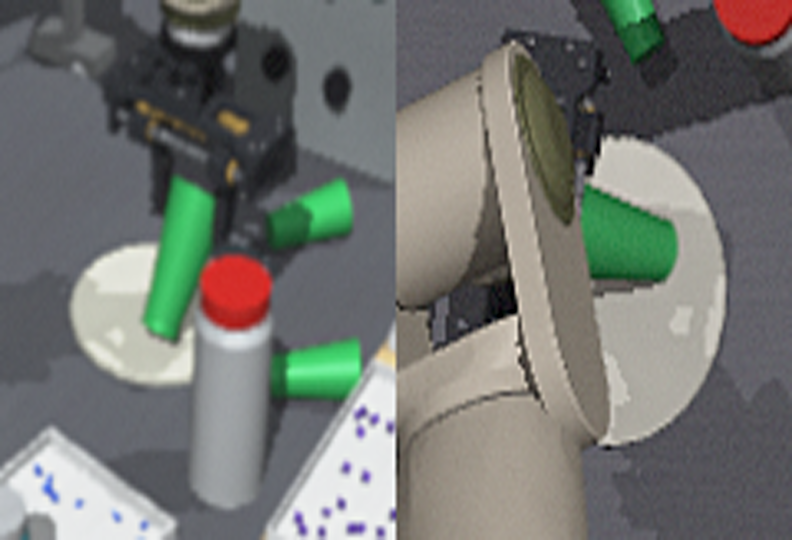

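The picture shows green held by the fingers and leaning, with its foot towards -y. The foot end is at about (162,325) in the scene half and (672,246) in the top half. It is clear of the canister.

```bash
python3 - <<'E'
from h import *
T=read_camera('top');S=read_camera('scene')
r1,r2=ray(T,173.5,204.6),ray(S,304,172); o1,o2=np.array(T['origin']),np.array(S['origin'])
k=np.linalg.lstsq(np.c_[r1,-r2],o2-o1,rcond=None)[0]; a=o1+k[0]*r1;b=o2+k[1]*r2; print(a,b)
for z in(.015,.03,.045): print(z,at(T,173.5,204.6,z),at(S,304,172,z))
s=read_state();print(s['position'],s['ft_force'],s['moment'])
E
```

```text
[0.55167321 0.27312938 0.02775847] [0.5591705  0.27861215 0.02944609]
0.015 [0.55242363 0.27603034 0.015     ] [0.54870398 0.29737093 0.015     ]
0.03 [0.55154136 0.27261971 0.03      ] [0.55957182 0.27789289 0.03      ]
0.045 [0.5506591  0.26920908 0.045     ] [0.57043966 0.25841484 0.045     ]
[0.55843633 0.33604322 0.05503213] [-0.02000437 -0.70048527 -0.55999224] [-0.07974844  0.09265106 -0.03991135]
```

Green's foot is at (0.555, 0.2755, 0.029) and it leans 38°, stuck on grip friction. Short upward jerks raise its apparent weight, so they should ratchet it upright.

Emit:
drive_tool([
  [0, 0, 30],
  [0, 0, 30],
  [0, 0, 60],
  [0, 0, 40],
  [0, 0, 70],
  [0, 0, 50],
  [0, 0, 80],
  [0, 0, 80],
], turn=[0, 0, 0, 0, 0, 0, 0, 0], hand=[50, 50, 50, 50, 50, 50, 50, 50], squeeze=4)

```text
time_s: 18.82
position: [0.5591, 0.3363, 0.1356]
orientation: [[0.107, 0.994, 0.002], [0.994, -0.107, 0.001], [0.001, 0.002, -1.0]]
ft_force: [0.5, 0.0, -3.8]
width: 0.0599
gripper_force: 4.1
```

```bash
cat > g2.py <<'E'
from h import *
import scipy.ndimage as nd
# foot end of the held green glass in both views -> lean
s=read_state();p=np.array(s['position']);print(s['time_s'],p,s['width'],s['gripper_force'],np.round(s['ft_force'],2),np.round(s['moment'],3))
C={n:read_camera(n) for n in('top','scene')}; g=p+[0,0,.050]
for n,c in C.items():
    m=mask(c,'green'); l,k=nd.label(m)
    for i in range(1,k+1):
        a=np.argwhere(l==i)
        if len(a)>40: print(n,len(a),'rows',a[:,0].min(),a[:,0].max(),'cols',a[:,1].min(),a[:,1].max(),'cen',a.mean(0).round(1))
    for t in(0,10,20,30,40):
        ax=np.array([.107*np.sin(np.radians(t)),.994*np.sin(np.radians(t)),np.cos(np.radians(t))])
        h=hull(c,g-ax*.0395,ax).reshape(-1,2); print(n,t,'cols',h[:,0].min().round(),h[:,0].max().round(),'rows',h[:,1].min().round(),h[:,1].max().round(),'foot',proj(c,g-ax*.097).round(1))
E
python3 g2.py
```

```text
18.825 [0.55912106 0.33625732 0.13560077] 0.05992731997043882 4.096682061546204 [ 0.47  0.02 -3.77] [-0.117  0.044  0.019]
top 315 rows 130 163 cols 144 170 cen [146.2 157. ]
top 242 rows 188 207 cols 136 153 cen [198.7 143.2]
top 0 cols 116.0 152.0 rows 183.0 210.0 foot [144.1 200.2]
top 10 cols 116.0 158.0 rows 183.0 210.0 foot [150.3 200.9]
top 20 cols 116.0 163.0 rows 183.0 210.0 foot [156.1 201.4]
top 30 cols 117.0 167.0 rows 183.0 210.0 foot [161.2 201.9]
top 40 cols 118.0 171.0 rows 183.0 210.0 foot [165.6 202.3]
scene 446 rows 118 154 cols 307 322 cen [134.9 313.8]
scene 240 rows 140 154 cols 336 360 cen [147.6 349. ]
scene 220 rows 176 187 cols 338 363 cen [182.  350.7]
scene 0 cols 305.0 324.0 rows 115.0 153.0 foot [313.1 149.7]
scene 10 cols 304.0 325.0 rows 116.0 154.0 foot [310.2 151.3]
scene 20 cols 301.0 325.0 rows 116.0 154.0 foot [307.4 152.2]
scene 30 cols 299.0 325.0 rows 116.0 154.0 foot [304.8 152.2]
scene 40 cols 297.0 325.0 rows 115.0 154.0 foot [302.4 151.4]
```

That worked: in both views green now hangs upright (lean about 0–2°). Its foot is about 81 mm above the board, so lower it.

Emit:
drive_tool([
  [-6, 0, -8],
  [-10, 0, -20],
  [-10, 0, -32],
  [-10, 0, -44],
  [-10, 0, -56],
  [-10, 0, -66],
  [-10, 0, -72],
  [-10, 0, -72],
], turn=[0, 0, 0, 0, 0, 0, 0, 0], hand=[50, 50, 50, 50, 50, 50, 50, 50])

```text
time_s: 19.92
position: [0.5486, 0.3361, 0.063]
orientation: [[0.107, 0.994, 0.0], [0.994, -0.107, 0.0], [0.0, 0.0, -1.0]]
ft_force: [-0.2, -0.0, -2.0]
width: 0.0595
gripper_force: 4.1
```

Emit:
drive_tool([
  [0, 0, -1],
  [0, 0, -2],
  [0, 0, -3],
  [0, 0, -4],
  [0, 0, -5],
  [0, 0, -5],
], turn=[0, 0, 0, 0, 0, 0], hand=[50, 50, 50, 50, 50, 50])

```text
time_s: 20.68
position: [0.5485, 0.336, 0.058]
orientation: [[0.107, 0.994, -0.0], [0.994, -0.107, -0.0], [-0.0, -0.0, -1.0]]
ft_force: [0.0, -0.7, 4.6]
width: 0.0592
gripper_force: 3.8
```

Contact with the board. Check the lean, then let go.

```bash
python3 g2.py | grep -v -E " (30|40) "
```

```text
20.675 [0.54850234 0.33603111 0.05800809] 0.05917871062397923 3.776019713807557 [ 0.   -0.66  4.57] [-0.231  0.05  -0.031]
top 321 rows 130 163 cols 144 170 cen [146.7 157.3]
top 159 rows 168 181 cols 71 91 cen [175.8  80.6]
top 150 rows 196 212 cols 146 158 cen [204.9 151.6]
top 0 cols 127.0 160.0 rows 191.0 216.0 foot [152.4 206. ]
top 10 cols 127.0 165.0 rows 191.0 216.0 foot [158.2 206.6]
top 20 cols 127.0 170.0 rows 191.0 216.0 foot [163.6 207.2]
scene 372 rows 135 170 cols 303 317 cen [151.5 310.3]
scene 222 rows 140 154 cols 337 360 cen [147.7 349.6]
scene 217 rows 176 188 cols 338 363 cen [182.1 350.8]
scene 0 cols 302.0 320.0 rows 135.0 171.0 foot [309.5 167.8]
scene 10 cols 301.0 320.0 rows 136.0 172.0 foot [306.7 169.5]
scene 20 cols 298.0 321.0 rows 136.0 173.0 foot [303.9 170.5]
```

Emit:
drive_tool([
  [0, 0, 0],
  [0, 0, 0],
  [0, 0, 0],
  [0, 0, 0],
  [0, 0, 0],
  [0, 0, 15],
  [0, 0, 50],
  [0, 0, 80],
], turn=[0, 0, 0, 0, 0, 0, 0, 0], hand=[61, 64, 70, 80, 85, 85, 85, 85])

```text
time_s: 21.78
position: [0.5487, 0.3362, 0.1405]
orientation: [[0.107, 0.994, 0.002], [0.994, -0.107, 0.001], [0.001, 0.001, -1.0]]
ft_force: [0.2, 0.5, 0.4]
width: 0.085
gripper_force: 0.0
```

Emit:
drive_tool([
  [-40, 20, 10],
  [-80, 60, 15],
  [-110, 80, 15],
  [-110, 80, 15],
], turn=[0, 0, 0, 0], hand=[85, 85, 85, 85])

```text
time_s: 22.28
position: [0.4367, 0.4175, 0.1545]
orientation: [[0.103, 0.995, 0.001], [0.995, -0.103, 0.001], [0.001, 0.001, -1.0]]
ft_force: [0.2, -0.3, 0.8]
width: 0.0851
gripper_force: 0.0
```

```bash
python3 - <<'E'
from h import *
s=read_state();print(s['time_s'],s['position'])
T=read_camera('top');S=read_camera('scene')
u0=lambda v:np.array([0,0,1]); ut=lambda v:np.array([v[2]/100,v[3]/100,1])
for cs in([S],[T],[T,S]):
  for f,x in((u0,[0.,0]),(ut,[0.,0,0,0])):
    r=fit(cs,'green',[.5485,.336,.0655],f,x);print(np.round(r[0],4),np.round(r[1],1),round(r[2],3))
E
```

```text
22.275 [0.43674889 0.41746481 0.15450441]
[0.5466 0.3439 0.0655] [-1.9  7.9] 0.296
[0.5475 0.3396 0.0655] [ -1.    3.6  18.1 -28.2] 0.223
[0.5479 0.3382 0.0655] [-0.6  2.2] 0.591
[0.5489 0.3389 0.0655] [ 0.4  2.9 -1.9 -4.4] 0.547
[0.5486 0.3382 0.0655] [0.1 2.2] 0.894
[0.5488 0.3392 0.0655] [ 0.3  3.2 -1.3 -4.7] 0.842
```

```bash
python3 - <<'E'
import h
from h import *
def mask2(c,k):
    return cv2.inRange(cv2.cvtColor(c['img'],cv2.COLOR_RGB2HSV),(45,90,15),(80,255,255))
h.mask=mask2
T=read_camera('top');S=read_camera('scene')
for c in(T,S):
    r=fit([c],'green',[.5485,.338,.0655],lambda v:np.array([0,0,1]),[0.,0]);print(np.round(r[0],4),round(r[2],3))
m=mask2(T,'')[185:222,120:166]
for row in m[::2]: print(''.join('#' if x else '.' for x in row))
q=hull(T,[.5485,.338,.0655],[0,0,1]).reshape(-1,2);print(q.min(0)-[120,185],q.max(0)-[120,185])
E
```

```text
[0.5487 0.3389 0.0655] 0.071
[0.549  0.3387 0.0655] 0.137
..............................................
..............................................
..............................................
..............................................
.............#############....................
...........##################.................
..........#####################...............
.........#########################............
........#############################.........
.......################################.......
.......###########.####################.......
........###############################.......
.........##############################.......
..........###########################.........
............###################...............
...............########.......................
..............................................
..............................................
..............................................
[7.07646942 6.06167603] [39.26693726 30.89784241]
```

Green stands upright on the board at (0.5488, 0.3388). Regrip it near the rim.

Emit:
drive_tool([
  [35, -25, 15],
  [70, -50, 15],
  [100, -70, 15],
  [112, -79, 15],
  [112, -79, 10],
  [112, -79, -20],
  [112, -79, -45],
  [112, -79, -65],
], turn=[0, 0, 0, 0, 0, 0, 0, 0], hand=[85, 85, 85, 85, 85, 85, 85, 85], squeeze=12)

```text
time_s: 23.48
position: [0.5489, 0.338, 0.0869]
orientation: [[0.105, 0.994, -0.001], [0.994, -0.105, -0.0], [-0.0, -0.001, -1.0]]
ft_force: [1.0, 0.7, -0.2]
width: 0.0849
gripper_force: 0.0
```

Emit:
drive_tool([
  [0, 0, -12],
  [0, 0, -20],
  [0, 0, -24],
  [0, 0, -24],
], turn=[0, 0, 0, 0], hand=[85, 85, 85, 85])

```text
time_s: 23.98
position: [0.5505, 0.3372, 0.0643]
orientation: [[0.107, 0.994, 0.0], [0.994, -0.107, 0.0], [0.0, 0.0, -1.0]]
ft_force: [0.5, 0.6, -0.4]
width: 0.085
gripper_force: 0.0
```

Emit:
drive_tool([
  [-1, 1, 1],
  [-1, 1, 1],
  [-1, 1, 1],
  [-1, 1, 1],
  [-1, 1, 1],
  [-1, 1, 1],
], turn=[0, 0, 0, 0, 0, 0], hand=[80, 70, 60, 50, 50, 50])

```text
time_s: 24.72
position: [0.5495, 0.3381, 0.0652]
orientation: [[0.107, 0.994, 0.0], [0.994, -0.107, 0.0], [0.0, 0.0, -1.0]]
ft_force: [-1.1, 0.0, 2.0]
width: 0.0604
gripper_force: 11.8
```

Emit:
drive_tool([
  [0, 0, 10],
  [0, 0, 40],
  [0, 0, 80],
  [0, 0, 120],
  [0, 0, 155],
  [0, 0, 177],
  [0, 0, 182],
  [0, 0, 182],
], turn=[0, 0, 0, 0, 0, 0, 0, 0], hand=[50, 50, 50, 50, 50, 50, 50, 50])

```text
time_s: 25.72
position: [0.5493, 0.3379, 0.2463]
orientation: [[0.107, 0.994, -0.001], [0.994, -0.107, -0.0], [-0.001, -0.001, -1.0]]
ft_force: [-0.1, 0.5, -2.7]
width: 0.0603
gripper_force: 12.1
```

Emit:
drive_tool([
  [-3, -20, 0],
  [-10, -60, 0],
  [-18, -110, 0],
  [-26, -160, 0],
  [-34, -210, 0],
  [-42, -260, 0],
  [-50, -310, 0],
  [-58, -360, 0],
], turn=[0, 0, 0, 0, 0, 0, 0, 0], hand=[50, 50, 50, 50, 50, 50, 50, 50])

```text
time_s: 26.72
position: [0.4905, -0.0233, 0.246]
orientation: [[0.107, 0.994, -0.002], [0.994, -0.107, 0.001], [0.0, -0.002, -1.0]]
ft_force: [0.5, 0.8, -2.1]
width: 0.0602
gripper_force: 12.1
```

Emit:
drive_tool([
  [-8, -50, 0],
  [-16, -100, 0],
  [-24, -150, 0],
  [-32, -200, 0],
  [-40, -250, 0],
  [-46, -285, 0],
  [-49, -303, 0],
  [-49, -309, 0],
], turn=[0, 0, 0, 0, 0, 0, 0, 0], hand=[50, 50, 50, 50, 50, 50, 50, 50])

```text
time_s: 27.72
position: [0.4423, -0.331, 0.2463]
orientation: [[0.107, 0.994, -0.001], [0.994, -0.107, 0.001], [0.001, -0.001, -1.0]]
ft_force: [0.2, 0.1, -2.0]
width: 0.0606
gripper_force: 12.1
```

Emit:
drive_tool([
  [0, 0, 0],
  [0, 0, 0],
  [0, 0, 0],
], turn=[0, 0, 0], hand=[50, 50, 50])

```text
time_s: 28.1
position: [0.4427, -0.3302, 0.2472]
orientation: [[0.106, 0.994, 0.0], [0.994, -0.106, -0.0], [-0.0, 0.0, -1.0]]
ft_force: [0.2, -0.4, -1.6]
width: 0.0606
gripper_force: 12.1
```

```bash
python3 - <<'E'
import h
from h import *
h.mask=lambda c,k:cv2.inRange(cv2.cvtColor(c['img'],cv2.COLOR_RGB2HSV),(45,90,15),(80,255,255))
s=read_state();p=np.array(s['position']);print(s['time_s'],p,s['width'],s['ft_force'])
S=read_camera('scene'); q=[p[0],p[1],p[2]-.0652+.0655]
for f,x in((lambda v:np.array([0,0,1]),[0.,0]),(lambda v:np.array([v[2]/100,v[3]/100,1]),[0.,0,0,0])):
    r=fit([S],'green',q,f,x);print(np.round(r[0],4),np.round(r[1],1),round(r[2],3))
m=np.argwhere(h.mask(S,'')[130:260,100:190]);H=hull(S,q,[0,0,1]).reshape(-1,2);print(m.min(0)+[130,100],m.max(0)+[130,100],H.min(0),H.max(0))
E
```

```text
28.1 [ 0.44273965 -0.33016855  0.24723744] 0.06058010565228099 [ 0.22026313 -0.44935213 -1.59436373]
[ 0.4405 -0.3306  0.2475] [-2.3 -0.4] 0.353
[ 0.4419 -0.3318  0.2475] [-0.8 -1.7  3.8 -3.9] 0.346
[177 117] [225 146] [116.01513 174.40652] [147.27669 225.7432 ]
```

Emit:
drive_tool([
  [-1, -1, -10],
  [-1, -1, -24],
  [-1, -1, -38],
  [-1, -1, -52],
  [-1, -1, -66],
  [-1, -1, -80],
  [-1, -1, -90],
  [-1, -1, -93],
], turn=[0, 0, 0, 0, 0, 0, 0, 0], hand=[50, 50, 50, 50, 50, 50, 50, 50])

```text
time_s: 29.15
position: [0.4415, -0.3319, 0.1535]
orientation: [[0.107, 0.994, -0.0], [0.994, -0.107, 0.0], [0.0, -0.0, -1.0]]
ft_force: [0.8, -0.4, -2.6]
width: 0.0606
gripper_force: 12.0
```

Emit:
drive_tool([
  [0, 0, -1],
  [0, 0, -2],
  [0, 0, -3],
  [0, 0, -4],
  [0, 0, -5],
  [0, 0, -6],
  [0, 0, -7],
  [0, 0, -7],
], turn=[0, 0, 0, 0, 0, 0, 0, 0], hand=[50, 50, 50, 50, 50, 50, 50, 50])

```text
time_s: 30.15
position: [0.4415, -0.3319, 0.147]
orientation: [[0.107, 0.994, 0.0], [0.994, -0.107, 0.0], [0.0, 0.0, -1.0]]
ft_force: [0.1, -1.2, -2.6]
width: 0.0606
gripper_force: 12.1
```

Emit:
drive_tool([
  [0, 0, -0.5],
  [0, 0, -1],
  [0, 0, -1.5],
  [0, 0, -2],
  [0, 0, -2.5],
  [0, 0, -2.5],
], turn=[0, 0, 0, 0, 0, 0], hand=[50, 50, 50, 50, 50, 50])

```text
time_s: 30.9
position: [0.4417, -0.3321, 0.1448]
orientation: [[0.107, 0.994, 0.001], [0.994, -0.107, -0.0], [-0.0, 0.001, -1.0]]
ft_force: [2.5, 0.0, 2.0]
width: 0.0603
gripper_force: 11.8
```

Emit:
drive_tool([
  [0, 0, -0.5],
  [0, 0, -1],
  [0, 0, -1],
], turn=[0, 0, 0], hand=[50, 50, 50])

```text
time_s: 31.28
position: [0.4417, -0.3322, 0.144]
orientation: [[0.107, 0.994, 0.001], [0.994, -0.107, -0.001], [-0.001, 0.001, -1.0]]
ft_force: [2.2, -0.2, 3.6]
width: 0.0607
gripper_force: 11.7
```

Emit:
drive_tool([
  [0.5, 0, 0],
  [0.7, 0, -0.3],
  [0.7, 0, -0.5],
  [0.7, 0, -0.5],
], turn=[0, 0, 0, 0], hand=[50, 50, 50, 50])

```text
time_s: 31.78
position: [0.4422, -0.3322, 0.1437]
orientation: [[0.107, 0.994, 0.0], [0.994, -0.107, -0.001], [-0.001, 0.001, -1.0]]
ft_force: [1.4, -0.1, 8.3]
width: 0.0602
gripper_force: 11.6
```

Emit:
drive_tool([
  [0, 0, 0],
  [0, 0, 0],
  [0, 0, 0],
  [0, 0, 0],
  [0, 0, 0],
  [0, 0, 0],
  [0, 0, 15],
  [0, 0, 40],
], turn=[0, 0, 0, 0, 0, 0, 0, 0], hand=[62, 65, 70, 78, 84, 84, 84, 84])

```text
time_s: 32.78
position: [0.4421, -0.3318, 0.1839]
orientation: [[0.107, 0.994, -0.001], [0.994, -0.107, 0.001], [0.001, -0.001, -1.0]]
ft_force: [0.8, -0.3, 0.3]
width: 0.0842
gripper_force: 0.0
```

Emit:
drive_tool([
  [0, 0, 30],
  [0, 0, 45],
  [0, 50, 50],
  [0, 100, 50],
  [0, 150, 50],
  [0, 200, 50],
  [0, 240, 50],
  [0, 240, 50],
], turn=[0, 0, 0, 0, 0, 0, 0, 0], hand=[84, 84, 84, 84, 84, 84, 84, 84])

```text
time_s: 33.78
position: [0.4421, -0.0901, 0.2343]
orientation: [[0.103, 0.995, 0.002], [0.995, -0.103, -0.001], [-0.0, 0.002, -1.0]]
ft_force: [-0.1, -1.0, 0.3]
width: 0.0844
gripper_force: 0.0
```

```bash
python3 - <<'E'
import h
from h import *
s=read_state();p=np.array(s['position']);print(s['time_s'],p,s['width'],s['ft_force'])
def hull2(c,cen,ax):
    ax=np.array(ax)/np.linalg.norm(ax); u=np.cross(ax,[.3,.9,.1]); u/=np.linalg.norm(u); w=np.cross(ax,u); t=np.linspace(0,2*np.pi,40)[:,None]
    P=np.vstack([np.array(cen)+ax*z+r*(np.cos(t)*u+np.sin(t)*w) for z,r in((0,.031),(-.040,.0273))])
    return cv2.convexHull(np.float32([proj(c,q) for q in P]))
o=h.hull; h.hull=hull2
R={'green':(45,80),'blue':(100,135)}
h.mask=lambda c,k:cv2.inRange(cv2.cvtColor(c['img'],cv2.COLOR_RGB2HSV),(R[k][0],90,15),(R[k][1],255,255))
T=read_camera('top');S=read_camera('scene');up=lambda v:np.array([0,0,1]);ut=lambda v:np.array([v[2]/100,v[3]/100,1])
for z in(.196,.201,.206):
  for cs in([S],[T],[S,T]):
    r=fit(cs,'green',[.4417,-.3315,z],up,[0.,0]);print('green',z,np.round(r[0],4),round(r[2],3))
r=fit([S,T],'green',[.4417,-.3315,.201],ut,[0.,0,0,0]);print(r)
for nm,(lo,hi) in(('violet',(125,160)),('teal',(85,98)),('red',(0,6))):
    for n,c in(('scene',S),('top',T)):
        a=np.argwhere(cv2.inRange(cv2.cvtColor(c['img'],cv2.COLOR_RGB2HSV),(lo,140,30),(hi,255,255))); b=cv2.imread(f'pics/{n}0.png'); b=cv2.resize(b,(512,384),interpolation=cv2.INTER_AREA)
        d=np.argwhere(cv2.inRange(cv2.cvtColor(b,cv2.COLOR_BGR2HSV),(lo,140,30),(hi,255,255))); print(nm,n,np.median(a,0),np.median(d,0))
E
```

```text
33.775 [ 0.44212301 -0.09006306  0.23434688] 0.08439427889135759 [-0.12217678 -0.97608632  0.33958634]
green 0.196 [ 0.4345 -0.327   0.196 ] 0.058
green 0.196 [ 0.4418 -0.3346  0.196 ] 0.038
green 0.196 [ 0.4414 -0.3331  0.196 ] 0.292
green 0.201 [ 0.4399 -0.3307  0.201 ] 0.063
green 0.201 [ 0.4422 -0.3323  0.201 ] 0.043
green 0.201 [ 0.4418 -0.3321  0.201 ] 0.132
green 0.206 [ 0.4454 -0.3343  0.206 ] 0.068
green 0.206 [ 0.4426 -0.3307  0.206 ] 0.048
green 0.206 [ 0.4425 -0.3317  0.206 ] 0.165
(array([ 0.44196263, -0.33105261,  0.201     ]), array([0.26263016, 0.44738526, 2.50527846, 5.56593342]), np.float64(0.12224034269266926))
violet scene [253. 178.] [253. 177.]
violet top [ 89. 244.] [ 99. 258.]
teal scene [229. 255.] [229. 255.]
teal top [203. 292.] [202.  286.5]
red scene [253. 317.] [254. 317.]
red top [142. 200.] [144. 199.]
```

The stack is upright and centred with green's rim at about 202 mm, and the jars haven't moved. Hand it in.

```bash
python3 -c "
from bench import job_done
print(job_done())"
```

```text
the job is handed in; nothing more can be done
None
```

The job is handed in at about 34 s: blue is nested in amber, green was stood up on its board and released, then nested in blue, and in the final camera check the stack was upright and the jars and canister had not moved (the mould was not checked).

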